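# Isolate the machine and rock a tight locating block out of its nest

## Task

Turn the rotary isolator on the stainless drive box fully to off. Then grip the aluminium locating block by its upright stem and rock it side to side in its nest until it has pushed both side jaws well back and comes free, without pushing the jaws with the gripper, and lift it straight up. Finish still holding the block in the gripper, upright and still over the nest, its foot just clear of the jaw tops (about 2 cm above them), and leave the things lying around where they are.

Things in the scene. Friction and masses are not known exactly. Their poses are not given: they have to be found in the camera images.
- isolator_box: Fixed stainless box, 150 (x) x 130 (y) x 70 mm high, origin at the centre of its underside; yaw varies. The isolator sits in the middle of its top. It stands to one side of the bench, the nest to the other; which side changes.
- isolator (a joint): Black isolator handle on the box, turning about the box's vertical centre line. 0 = off: end stop, bar along the box's x, white-striped pointer end towards the box's -x face, at the long raised mark. 1.047 rad = on (starts here), at the small square mark. Grows clockwise from above: turn 60 degrees anticlockwise for off. Stiff: 0.1 N m of friction, stays where left.
- isolator_grip (a point): On the isolator's axis, 102 mm above the bench, at the height to grip. The grip bar is 52 mm long, 14 mm thick, 34 mm high (from 82 to 116 mm above the bench) and stands on a round disc; its orientation turns with the handle (x along the bar, the pointer end at -x).
- nest: Fixed steel base plate, 110 (x) x 170 (y) x 20 mm, origin at the centre of its underside; yaw varies. Central pocket 37 (x) x 27 (y) mm, 8 mm deep, its floor 12 mm above the origin. Two fixed guides (to 56 mm high) at the block's x faces; the two jaws at its y faces; stop blocks 54 mm high at y = +-66 mm.
- jaw_left (a joint): Brass jaw at nest +y, slides outward along +y. 0 = against the block (start), 0.012 m = fully back. Friction of 10 N, no spring: stays where pushed. Its lip, 81 to 89 mm above the nest origin (89 = jaw top), overlaps the block's shoulder by 5 mm, 4 mm above it: no straight pull until both jaws are some 5 mm back. Jaw 36 mm wide (x), outer face at y = 30.5 mm, slide foot to 42.5 mm.
- jaw_right (a joint): The same jaw on the nest's -y side, sliding outward along nest -y, 0 to 0.012 m.
- block: Loose aluminium block, 130 mm tall, 0.25 to 0.5 kg, origin at its underside's centre, axes as the nest's; stands in the pocket. Foot 24 (y) x 34 (x) mm, 12 high; body 40 (y) x 34 (x) to shoulders at 65 mm; stem 24 (y) x 34 (x) from 65 to 130 mm, to be gripped above the jaws. Tipped about its foot's edge towards nest +y or -y, its shoulder pushes that jaw out, 6.5 mm per 0.1 rad.
- spanner: Steel open-ended spanner lying on the bench beyond the work, 170 mm long; leave alone.
- grease_tin: Closed tin, 68 mm diameter, 60 mm high, standing beyond the work; leave alone.
- roller: Grey plastic flanged roller standing on end, 44 mm diameter, 60 mm high; leave alone.

How it is judged (in metres and radians):
On the way, in this order (a step that is already met when the one before it is completed fails the run):
1. the isolator is turned to off (value of joint isolator below 0.12 rad), for 0.2 s.
2. both side jaws have been pushed back by rocking the block (value of joint each of jaw_left, jaw_right above 0.004 m), for 0.1 s.
At the end, for the whole second after the job is handed in: Isolator within 0.12 rad of off; both jaws at least 4 mm back; the gripper holds the block still, upright within 10 degrees, within 40 mm sideways of the nest's centre, its foot 5 to 60 mm above the jaw tops (94 to 149 mm above the nest's origin), touching neither nest nor jaws (all of step 2 and value of joint isolator below 0.12 rad and z of block in the frame of nest between 0.094 and 0.149 m and horizontal distance between block and nest below 0.04 m and angle between block's own z axis and vertical below 0.17 rad and linear speed of block below 0.03 m/s and contact force between the fingers and block above 1 N and contact force between block and nest below 0.2 N and contact force between block and isolator_box below 0.2 N); the arm keeps its last pose, push and grip.
It fails at once if the gripper pushes a jaw (contact force between any of the fingers, the arm and jaw_left_c0 above 2 N or contact force between any of the fingers, the arm and jaw_left_c1 above 2 N or contact force between any of the fingers, the arm and jaw_left_c2 above 2 N or contact force between any of the fingers, the arm and jaw_right_c0 above 2 N or contact force between any of the fingers, the arm and jaw_right_c1 above 2 N or contact force between any of the fingers, the arm and jaw_right_c2 above 2 N).
It fails at once if a bystander is moved more than 30 mm (distance of any of spanner, grease_tin, roller from where it was at the start of the episode above 0.03 m).
It also fails if it takes over 64 s, if anything falls off the work surface, if the arm or the gripper's body presses on something with over 40 N, if the wrist force passes 120 N, or if a joint passes its speed limit or range.

## Robot

A 6-joint arm with a two-finger parallel gripper is mounted at the origin on the work surface. World frame = base frame: x ahead of the robot, y to its left, z up, the work surface at z = 0. Lengths are in mm, angles in rad, forces in N, time in s.
With the tool pointing down it reaches from about 300 to 750 mm from the base axis. Payload 8.5 kg.
Tool frame: the origin (TCP) lies between the finger pads; the fingertips stand bot.tip_reach ahead of it and the grasp point (between the pads) is the TCP (bot.tip_reach is the distance from the TCP to the fingertips, in mm); z points along the fingers, y is the line along which they close (so a half turn about z gives the same grasp; the last joint's range is limited). The gripper opens to 85 mm and grips with 20 to 120 N. Pads are 22 mm wide; open, the fingers measure 114 mm over their backs; the gripper's body (76 mm by 85 mm) begins 54 mm behind the grasp point. The pads swing forward as they close: fully open they stand 13 mm farther back than shut.
Start: joints at [1.09, 0.381, 1.297, -0, 1.464, -0.215], TCP at [144.467, 530.669, 250.322] pointing down, gripper open.
Joint ranges: [-3.11, 3.11], [-0.89, 2.33], [0.22, 2.48], [-1.42, 4.56], [0.17, 2.85], [-2.88, 2.88]. Speed limits (rad/s): [2.39, 2.39, 3.14, 3.14, 3.14, 3.14].

## Interface

Orientations are given as a unit quaternion [w, x, y, z].
In Python, from plant import bot, vision gives the robot as it stands.
- The arm moves only by the tool play_rows, never from a script. Its argument "series" is a list of rows, each an object of numbers: "dx", "dy", "dz": the shift along the tool's x, y, z as a fraction of full scale; "turn": the turn about the tool's z as a fraction of full scale; "fingers": the opening, from -1 (shut) to 1 (fully open). In form: [{"dx": .., "dy": .., "dz": .., "turn": .., "fingers": ..}, ...]. A call has 1 to 20 rows; each row is the pose to reach, as a shift and turn from the pose commanded when the call began, along the tool's axes at that moment, turning the shorter way round; what a row does not reach only later rows make up. Full scale, the value 1, is 0.4 m for a shift and pi rad for a turn. A row lasts 1/8 s, in which the tool goes at most 62.5 mm and 10.7 degrees, less where a joint would pass 70% of its speed; a pose out of reach is approached as far as the arm can. A call with a number of a shift or a turn outside -1 to 1 is refused whole. A call with a gripper value outside its range is refused whole. The fingers move at their own pace and stop on an object; "force" is the grip in N (left out, the last holds). Time passes only in rows, so rows that repeat a pose let the fingers close. It gives the time, the measured TCP pose, the force, the opening and the grip force at its end, in the units of the state.
- bot.state(): the state, without advancing time (a new reading comes with each control period).
- vision.get_image(name): name is "side" or "top" or "wrist"; returns a dict with "frame" (420x560x3 uint8, blue, green, red), "depth" (420x560 float32, mm along the optical axis (not along the pixel's ray), 0 where there is no reading), "K" (3x3 intrinsics, pixels), "k1" (the pictures are not rectified: a ray, as slopes to the right and down, at radius r is drawn at 1 + k1 r^2 times it, then the intrinsics apply), "T" (4x4, takes a point from camera to world coordinates). Camera axes: x right, y down, z forward; pixel columns grow to the right and rows downward; lengths in mm; the calibration is good to about 2 mm. A picture is of the moment at which its call begins.
- bot.close_job(): hands the job in; it is judged then, once.
The state is a dict: "t": time; "joint_pos": joint angles; "dq": joint speeds; "tau": joint torques, N m; "tool_pos": TCP position; "ee_rot": TCP orientation; "ft_force": force on the tool from outside, world axes, zero at the start; "ft_torque": the same for the moment, N m; "width": finger opening in mm; "grip_force": force on a finger pad.
Only numpy, scipy, OpenCV 4.12 (cv2) and the standard library are available. Lean on these libraries where they do the work, as an engineer would, in place of code of your own. Each camera call takes 0.05 s, during which the arm holds its last target. There are 200 camera calls.

## Working session

There is one attempt and no reset: what is moved stays moved. The work goes in short steps, Python scripts to look and compute and a tool call to move; the robot and the scene stay as the last step left them, time stands still between calls to the robot, and variables do not carry over. Pictures are saved under pics/ and viewed, at most 10 in all, crops included, and the job is handed in when it is done.

Besides the shell and the picture viewer there is one more tool, called after "Call:" as name(argument=value, ...), one argument or row to a line, values as JSON. play_rows: Moves the arm, as the interface text tells. Its arguments: {"type":"object","properties":{"series":{"type":"array","items":{"type":"object","properties":{"dx":{"type":"number","minimum":-1,"maximum":1},"dy":{"type":"number","minimum":-1,"maximum":1},"dz":{"type":"number","minimum":-1,"maximum":1},"turn":{"type":"number","minimum":-1,"maximum":1},"fingers":{"type":"number"}}}},"force":{"type":"number"}},"required":["series"]}

```bash
mkdir -p pics
python3 - <<'E'
from plant import bot, vision
import cv2,numpy as np
for n in ("top","side"):
    d=vision.get_image(n); cv2.imwrite(f"pics/{n}0.png",d["frame"]); np.savez(f"{n}0.npz",**d)
    print(n,d["K"].tolist(),d["k1"],np.round(d["T"],3).tolist())
print(bot.state(),bot.tip_reach)
E
```

```text
top [[546.7551787641872, 0.0, 275.486860566012], [0.0, 546.7551787641872, 206.6859917991566], [0.0, 0.0, 1.0]] -0.06602134668530316 [[-0.017, -0.997, 0.075, 538.386], [-1.0, 0.016, -0.015, 6.225], [0.014, -0.075, -0.997, 1343.755], [0.0, 0.0, 0.0, 1.0]]
side [[478.3286986235861, 0.0, 284.44262742528406], [0.0, 478.3286986235861, 217.50526965537728], [0.0, 0.0, 1.0]] -0.16437863655868895 [[-0.892, -0.24, 0.384, 316.751], [-0.453, 0.475, -0.755, 617.657], [-0.001, -0.847, -0.532, 545.714], [0.0, 0.0, 0.0, 1.0]]
{'t': 0.1, 'joint_pos': array([ 1.08971686e+00,  3.81147356e-01,  1.29817804e+00,  5.88367426e-05,
        1.46360091e+00, -2.15321612e-01]), 'dq': array([-0.00248392,  0.0010783 , -0.00205423, -0.00023179, -0.00142312,
        0.00114963]), 'tau': array([ 4.16561248e-03, -4.49222803e+01, -2.31659782e+01, -1.43932284e-04,
        3.61949351e-03, -3.22143524e-05]), 'tool_pos': array([144.3392365 , 530.47502207, 249.76577895]), 'ee_rot': array([-2.55019201e-04,  1.32491348e-01,  9.91183937e-01, -6.16832908e-04]), 'ft_force': array([-0.65251433,  0.60480732, -0.69492595]), 'ft_torque': array([ 0.01936905,  0.01340419, -0.03968831]), 'grip_force': 0.0, 'width': 85.41311476623503} 19.0
```

View pics/top0.png

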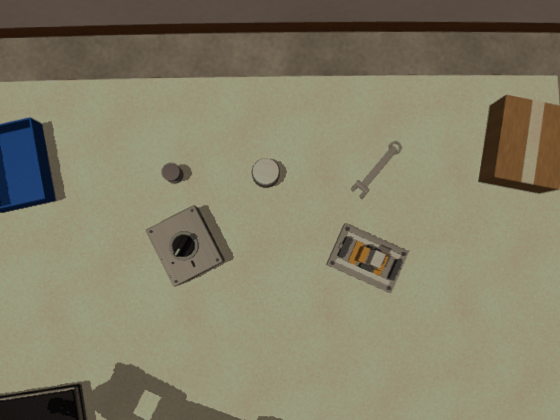

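View pics/side0.png

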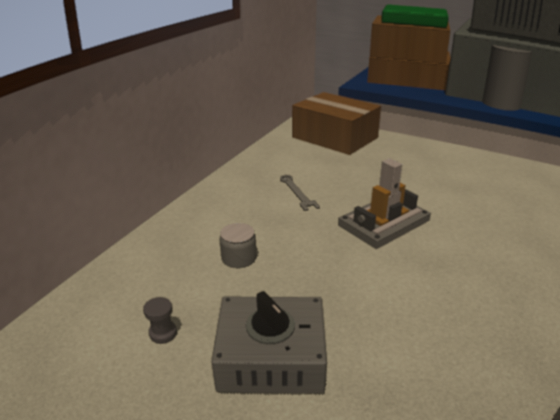

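The top view shows the box at about (185,245), the nest at (368,257), the tin at (266,172), the roller at (172,172) and the spanner at (375,170). The arm is out of the way.

```bash
cat > h.py <<'E'
import cv2,numpy as np
def px2plane(d,uv,z):
    K=d["K"];k=float(d["k1"]);T=d["T"]
    uv=np.atleast_2d(uv).astype(float)
    D=np.array([k,0,0,0,0])
    n=cv2.undistortPoints(uv[:,None],K,D,None,None)[:,0] if len(uv) else uv
    r=np.c_[n,np.ones(len(n))]@T[:3,:3].T; o=T[:3,3]
    return o+r*((z-o[2])/r[:,2])[:,None]
E
python3 - <<'E'
import cv2,numpy as np
d=np.load("top0.npz"); f=d["frame"]
a=cv2.resize(f[195:295,135:235],None,fx=4,fy=4,interpolation=cv2.INTER_CUBIC)
b=cv2.resize(f[212:302,320:420],None,fx=4,fy=4,interpolation=cv2.INTER_CUBIC)
b=cv2.copyMakeBorder(b,0,40,0,0,cv2.BORDER_CONSTANT)
cv2.imwrite("pics/crop0.png",np.hstack([a,b]))
from h import px2plane
print(px2plane(d,[[185,245]],70),px2plane(d,[[368,257]],20))
# depth-based masks: box top (70 high)
K=d["K"];v,u=np.mgrid[0:420,0:560];dep=d["depth"]
n=cv2.undistortPoints(np.c_[u.ravel(),v.ravel()].astype(float)[:,None],K,np.array([float(d["k1"]),0,0,0]))[:,0]
P=np.c_[n,np.ones(len(n))]*dep.reshape(-1,1)@d["T"][:3,:3].T+d["T"][:3,3]
P=P.reshape(420,560,3);Z=P[...,2]
for name,(x0,x1,y0,y1),(a,b) in [("box",(140,235,195,295),(55,85)),("bar",(160,210,220,270),(100,130)),("nest",(320,420,215,300),(12,140)),("stem",(340,400,230,280),(115,160)),("jaw",(340,400,230,280),(75,100))]:
    m=np.zeros((420,560),np.uint8); m[y0:y1,x0:x1]=((Z>a)&(Z<b))[y0:y1,x0:x1]
    pts=P[m>0][:,:2].astype(np.float32)
    print(name,len(pts),pts.mean(0) if len(pts) else '',np.median(Z[m>0]) if len(pts) else '',cv2.minAreaRect(pts) if len(pts)>3 else '')
E
```

```text
[[547.77904686 199.00750539  70.        ]] [[ 511.73406766 -235.61550262   20.        ]]
box 3392 [546.8471 201.6891] 69.87712587724002 ((547.248046875, 202.79946899414062), (151.1865234375, 131.87887573242188), 26.467453002929688)
bar 163 [546.67896 202.31873] 114.03376941379884 ((547.4029541015625, 203.00265502929688), (14.877912521362305, 51.951324462890625), 59.65782165527344)
nest 3048 [ 510.4387  -229.59302] 23.63252789551268 ((510.086181640625, -234.1742706298828), (170.75628662109375, 110.87383270263672), 64.70855712890625)
stem 206 [ 510.19904 -232.67125] 140.65416252352964 ((509.75238037109375, -234.41766357421875), (24.7215576171875, 33.9199104309082), 64.59845733642578)
jaw 219 [ 512.1296 -227.2437] 88.82581462053213 ((509.8482360839844, -234.26065063476562), (62.07364273071289, 35.92551040649414), 64.95204162597656)
```

View pics/crop0.png

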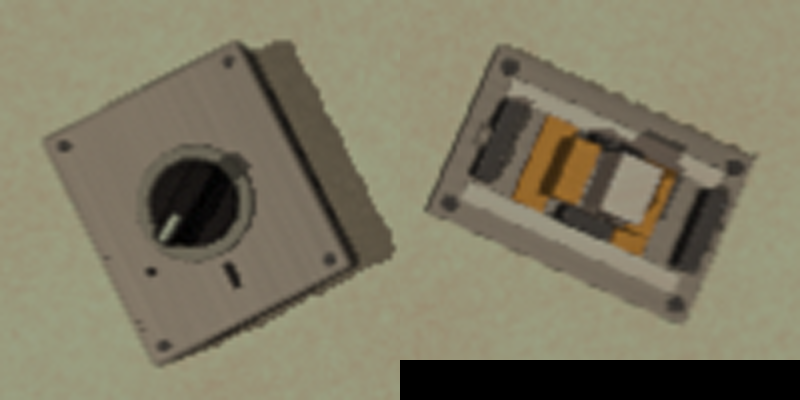

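The masks match the given sizes: box at (547.3, 202.9) yaw 26.5°, handle bar about −32°, nest at (510, −234.2) with its y axis at 64.8°. The stem top comes out at 141 mm, against 142 expected. Moving to above the isolator.

Call:
play_rows(
  series=[
    {"dx":-0.95,"dy":-0.421,"turn":0.097,"fingers":1},
    {"dx":-0.95,"dy":-0.421,"turn":0.097,"fingers":1},
    {"dx":-0.95,"dy":-0.421,"turn":0.097,"fingers":1},
    {"dx":-0.95,"dy":-0.421,"turn":0.097,"fingers":1},
    {"dx":-0.95,"dy":-0.421,"turn":0.097,"fingers":1},
    {"dx":-0.95,"dy":-0.421,"turn":0.097,"fingers":1},
    {"dx":-0.95,"dy":-0.421,"turn":0.097,"fingers":1},
    {"dx":-0.95,"dy":-0.421,"turn":0.097,"fingers":1},
    {"dx":-0.95,"dy":-0.421,"turn":0.097,"fingers":1},
    {"dx":-0.95,"dy":-0.421,"turn":0.097,"fingers":1},
    {"dx":-0.95,"dy":-0.421,"turn":0.097,"fingers":1},
  ],
)

```text
validation failed for argument at $.se...
```

```bash
cat >> h.py <<'E'
def rel(goal):
    from plant import bot
    from scipy.spatial.transform import Rotation as R
    s=bot.state();w,x,y,z=s["ee_rot"];M=R.from_quat([x,y,z,w]).as_matrix()
    print("t",s["t"],"pos",np.round(s["tool_pos"],1),"yaw_y",round(np.degrees(np.arctan2(M[1,1],M[0,1])),2),"tilt",round(M[2,2],4),"F",np.round(s["ft_force"],1),"w",round(s["width"],1),"g",round(s["grip_force"],1),"q",np.round(s["joint_pos"],2))
    print("shift mm",np.round(M.T@(np.array(goal)-s["tool_pos"]),1),"frac",np.round(M.T@(np.array(goal)-s["tool_pos"])/400,4))
E
python3 -c "
from h import rel;rel([547.3,202.9,104])"
```

```text
t 0.1 pos [144.3 530.5 249.8] yaw_y 74.77 tilt -1.0 F [-0.7  0.6 -0.7] w 85.4 g 0.0 q [ 1.09  0.38  1.3   0.    1.46 -0.22]
shift mm [-474.9 -210.1  145.9] frac [-1.1873 -0.5251  0.3647]
```

Call:
play_rows(
  series=[
    {"dx":-0.95,"dy":-0.421,"dz":0,"turn":0.097,"fingers":1},
    {"dx":-0.95,"dy":-0.421,"dz":0,"turn":0.097,"fingers":1},
    {"dx":-0.95,"dy":-0.421,"dz":0,"turn":0.097,"fingers":1},
    {"dx":-0.95,"dy":-0.421,"dz":0,"turn":0.097,"fingers":1},
    {"dx":-0.95,"dy":-0.421,"dz":0,"turn":0.097,"fingers":1},
    {"dx":-0.95,"dy":-0.421,"dz":0,"turn":0.097,"fingers":1},
    {"dx":-0.95,"dy":-0.421,"dz":0,"turn":0.097,"fingers":1},
    {"dx":-0.95,"dy":-0.421,"dz":0,"turn":0.097,"fingers":1},
    {"dx":-0.95,"dy":-0.421,"dz":0,"turn":0.097,"fingers":1},
    {"dx":-0.95,"dy":-0.421,"dz":0,"turn":0.097,"fingers":1},
  ],
)

```text
t: 1.35
tool_pos: [466.0, 269.2, 250.4]
ee_rot: [-0.0, 0.281, 0.96, 0.0]
ft_force: [-0.2, -0.1, -0.1]
width: 85.1
grip_force: 0.0
```

```bash
python3 -c "
from h import rel;rel([547.3,202.9,104])"
```

```text
t 1.35 pos [466.  269.2 250.4] yaw_y 57.4 tilt -1.0 F [-0.2 -0.1 -0.1] w 85.1 g 0.0 q [ 0.3   0.36  1.33  0.    1.45 -0.7 ]
shift mm [-104.2  -12.   146.4] frac [-0.2605 -0.0301  0.3659]
```

Call:
play_rows(
  force=40,
  series=[
    {"dx":-0.13,"dy":-0.015,"dz":0,"turn":0,"fingers":1},
    {"dx":-0.2605,"dy":-0.03,"dz":0,"turn":0,"fingers":1},
    {"dx":-0.2605,"dy":-0.03,"dz":0.05,"turn":0,"fingers":1},
    {"dx":-0.2605,"dy":-0.03,"dz":0.12,"turn":0,"fingers":1},
    {"dx":-0.2605,"dy":-0.03,"dz":0.2,"turn":0,"fingers":1},
    {"dx":-0.2605,"dy":-0.03,"dz":0.27,"turn":0,"fingers":1},
    {"dx":-0.2605,"dy":-0.03,"dz":0.32,"turn":0,"fingers":1},
    {"dx":-0.2605,"dy":-0.03,"dz":0.35,"turn":0,"fingers":1},
    {"dx":-0.2605,"dy":-0.03,"dz":0.366,"turn":0,"fingers":1},
    {"dx":-0.2605,"dy":-0.03,"dz":0.366,"turn":0,"fingers":1},
    {"dx":-0.2605,"dy":-0.03,"dz":0.366,"turn":0,"fingers":-1},
    {"dx":-0.2605,"dy":-0.03,"dz":0.366,"turn":0,"fingers":-1},
    {"dx":-0.2605,"dy":-0.03,"dz":0.366,"turn":0,"fingers":-1},
    {"dx":-0.2605,"dy":-0.03,"dz":0.366,"turn":0,"fingers":-1},
    {"dx":-0.2605,"dy":-0.03,"dz":0.366,"turn":0,"fingers":-1},
    {"dx":-0.2605,"dy":-0.03,"dz":0.366,"turn":0,"fingers":-1},
  ],
)

```text
t: 3.35
tool_pos: [549.3, 203.1, 104.4]
ee_rot: [0.001, 0.281, 0.96, 0.002]
ft_force: [5.0, 7.2, -1.2]
width: 13.1
grip_force: 45.5
```

```bash
python3 -c "
from h import rel;rel([547.3,202.9,104])"
```

```text
t 3.35 pos [549.3 203.1 104.4] yaw_y 57.3 tilt -1.0 F [ 5.   7.2 -1.2] w 13.1 g 45.5 q [ 0.15  0.58  1.41  0.    1.15 -0.85]
shift mm [ 1.6 -1.3  0.4] frac [ 0.0039 -0.0032  0.0011]
```

Call:
play_rows(
  series=[
    {"dx":0,"dy":-0.002,"dz":0,"turn":-0.04,"fingers":-1},
    {"dx":0,"dy":-0.002,"dz":0,"turn":-0.08,"fingers":-1},
    {"dx":0,"dy":-0.002,"dz":0,"turn":-0.12,"fingers":-1},
    {"dx":0,"dy":-0.002,"dz":0,"turn":-0.16,"fingers":-1},
    {"dx":0,"dy":-0.002,"dz":0,"turn":-0.2,"fingers":-1},
    {"dx":0,"dy":-0.002,"dz":0,"turn":-0.24,"fingers":-1},
    {"dx":0,"dy":-0.002,"dz":0,"turn":-0.28,"fingers":-1},
    {"dx":0,"dy":-0.002,"dz":0,"turn":-0.31,"fingers":-1},
    {"dx":0,"dy":-0.002,"dz":0,"turn":-0.335,"fingers":-1},
    {"dx":0,"dy":-0.002,"dz":0,"turn":-0.335,"fingers":-1},
    {"dx":0,"dy":-0.002,"dz":0,"turn":-0.335,"fingers":-1},
    {"dx":0,"dy":-0.002,"dz":0,"turn":-0.335,"fingers":-1},
  ],
)

```text
t: 4.85
tool_pos: [549.4, 202.5, 104.5]
ee_rot: [0.003, -0.238, 0.971, 0.001]
ft_force: [6.8, 7.8, -2.9]
width: 13.2
grip_force: 47.3
```

```bash
python3 -c "
from h import rel;rel([547.3,202.9,104])"
```

```text
t 4.85 pos [549.4 202.5 104.5] yaw_y 117.5 tilt -1.0 F [ 6.8  7.8 -2.9] w 13.2 g 47.3 q [ 0.15  0.58  1.41  0.    1.15 -1.9 ]
shift mm [1.7 1.3 0.5] frac [0.0043 0.0034 0.0012]
```

Call:
play_rows(
  series=[
    {"dx":0,"dy":0,"dz":0,"turn":0,"fingers":1},
    {"dx":0,"dy":0,"dz":0,"turn":0,"fingers":1},
    {"dx":0,"dy":0,"dz":0,"turn":0,"fingers":1},
    {"dx":0,"dy":0,"dz":0,"turn":0,"fingers":1},
    {"dx":0,"dy":0,"dz":-0.06,"turn":0,"fingers":1},
    {"dx":0,"dy":0,"dz":-0.16,"turn":0,"fingers":1},
    {"dx":0,"dy":0,"dz":-0.3,"turn":0.05,"fingers":1},
    {"dx":0,"dy":0,"dz":-0.36,"turn":0.1,"fingers":1},
    {"dx":0,"dy":0,"dz":-0.36,"turn":0.793,"fingers":1},
    {"dx":0,"dy":0,"dz":-0.36,"turn":0.793,"fingers":1},
    {"dx":0,"dy":0,"dz":-0.36,"turn":0.793,"fingers":1},
    {"dx":0,"dy":0,"dz":-0.36,"turn":0.793,"fingers":1},
    {"dx":0,"dy":0,"dz":-0.36,"turn":0.793,"fingers":1},
    {"dx":0,"dy":0,"dz":-0.36,"turn":0.793,"fingers":1},
    {"dx":0,"dy":0,"dz":-0.36,"turn":0.793,"fingers":1},
    {"dx":0,"dy":0,"dz":-0.36,"turn":0.793,"fingers":1},
    {"dx":0,"dy":0,"dz":-0.36,"turn":0.793,"fingers":1},
    {"dx":0,"dy":0,"dz":-0.36,"turn":0.793,"fingers":1},
    {"dx":0,"dy":0,"dz":-0.36,"turn":0.793,"fingers":1},
    {"dx":0,"dy":0,"dz":-0.36,"turn":0.793,"fingers":1},
  ],
)

```text
t: 7.35
tool_pos: [547.6, 201.3, 247.9]
ee_rot: [-0.0, 0.845, 0.534, -0.0]
ft_force: [0.2, 0.4, -0.2]
width: 85.2
grip_force: 0.0
```

```bash
python3 -c "
from h import rel;rel([510,-234.2,250])"
```

```text
t 7.35 pos [547.6 201.3 247.9] yaw_y -25.39 tilt -1.0 F [ 0.2  0.4 -0.2] w 85.2 g 0.0 q [ 0.15  0.44  1.21 -0.    1.5   0.59]
shift mm [-409.5  152.8   -2.1] frac [-1.0238  0.382  -0.0052]
```

Call:
play_rows(
  series=[
    {"dx":-0.99,"dy":0.37,"dz":0,"turn":0.0,"fingers":1},
    {"dx":-0.99,"dy":0.37,"dz":0,"turn":0.0,"fingers":1},
    {"dx":-0.99,"dy":0.37,"dz":0,"turn":0.0,"fingers":1},
    {"dx":-0.99,"dy":0.37,"dz":0,"turn":0.0,"fingers":1},
    {"dx":-0.99,"dy":0.37,"dz":0,"turn":0.0,"fingers":1},
    {"dx":-0.99,"dy":0.37,"dz":0,"turn":0.0,"fingers":1},
    {"dx":-0.99,"dy":0.37,"dz":0,"turn":0.0,"fingers":1},
    {"dx":-0.99,"dy":0.37,"dz":0,"turn":0.0,"fingers":1},
    {"dx":-0.99,"dy":0.37,"dz":0,"turn":0.0,"fingers":1},
    {"dx":-0.99,"dy":0.37,"dz":0,"turn":0.0,"fingers":1},
  ],
)

```text
t: 8.6
tool_pos: [513.7, -218.7, 248.1]
ee_rot: [-0.0, 0.844, 0.537, 0.0]
ft_force: [1.1, -0.1, 0.2]
width: 85.3
grip_force: 0.0
```

Run:
```python
from h import rel;rel([510,-234.2,120])
from plant import vision
import cv2,numpy as np
d=vision.get_image("top");f=d["frame"]
a=cv2.resize(f[195:295,135:235],None,fx=4,fy=4,interpolation=cv2.INTER_CUBIC)
w=cv2.resize(vision.get_image("wrist")["frame"],(400,300)); w=cv2.copyMakeBorder(w,0,100,0,0,cv2.BORDER_CONSTANT)
cv2.imwrite("pics/chk1.png",np.hstack([a,w]))
v,u=np.mgrid[0:420,0:560]
n=cv2.undistortPoints(np.c_[u.ravel(),v.ravel()].astype(float)[:,None],d["K"],np.array([float(d["k1"]),0,0,0]))[:,0]
P=(np.c_[n,np.ones(len(n))]*d["depth"].reshape(-1,1)@d["T"][:3,:3].T+d["T"][:3,3]).reshape(420,560,3)
m=np.zeros((420,560),bool);m[220:270,160:210]=((P[...,2]>100)&(P[...,2]<130))[220:270,160:210]
print(m.sum(),cv2.minAreaRect(P[m][:,:2].astype(np.float32)))
```

```text
t 8.6 pos [ 513.7 -218.7  248.1] yaw_y -25.03 tilt -1.0 F [ 1.1 -0.1  0.2] w 85.3 g 0.0 q [-0.61  0.4   1.28  0.    1.47 -0.18]
shift mm [-15.6   3.2 128.1] frac [-0.0389  0.008   0.3202]
163 ((547.43408203125, 202.63795471191406), (52.02379608154297, 14.172809600830078), 26.179706573486328)
```

View pics/chk1.png

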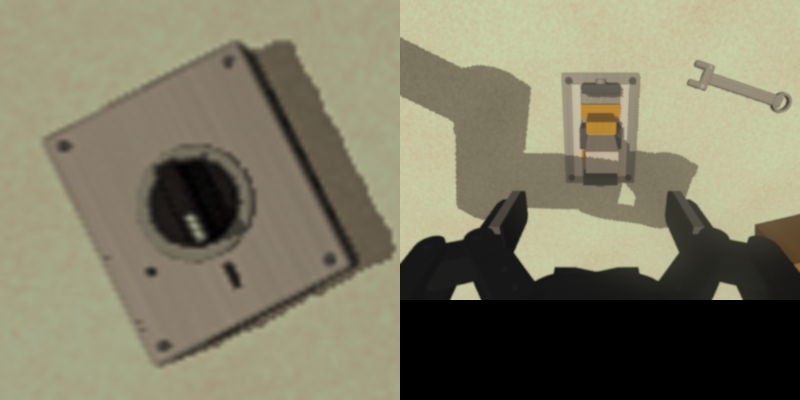

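The crop shows the pointer at the long mark, and the bar measures 26.2° against the box's 26.5°, so the isolator is off. The wrist view shows the stem between the open fingers, with the nest aligned. Descending to grip the stem across its x faces.

Call:
play_rows(
  force=45,
  series=[
    {"dx":-0.039,"dy":0.008,"dz":0,"turn":0.0,"fingers":1},
    {"dx":-0.039,"dy":0.008,"dz":0,"turn":0.0,"fingers":1},
    {"dx":-0.039,"dy":0.008,"dz":0.1,"turn":0.0,"fingers":1},
    {"dx":-0.039,"dy":0.008,"dz":0.18,"turn":0.0,"fingers":1},
    {"dx":-0.039,"dy":0.008,"dz":0.24,"turn":0.0,"fingers":1},
    {"dx":-0.039,"dy":0.008,"dz":0.29,"turn":0.0,"fingers":1},
    {"dx":-0.039,"dy":0.008,"dz":0.32,"turn":0.0,"fingers":1},
    {"dx":-0.039,"dy":0.008,"dz":0.32,"turn":0.0,"fingers":1},
    {"dx":-0.039,"dy":0.008,"dz":0.32,"turn":0.0,"fingers":1},
  ],
)

```text
t: 9.82
tool_pos: [510.1, -235.8, 120.7]
ee_rot: [0.001, 0.844, 0.536, 0.0]
ft_force: [-0.4, -0.2, 0.6]
width: 85.7
grip_force: 0.0
```

```bash
python3 -c "
from h import rel;rel([510,-234.2,120])"
```

```text
t 9.825 pos [ 510.1 -235.8  120.7] yaw_y -25.13 tilt -1.0 F [-0.4 -0.2  0.6] w 85.7 g 0.0 q [-0.64  0.53  1.46  0.    1.16 -0.21]
shift mm [ 1.4 -0.8  0.7] frac [ 0.0035 -0.0019  0.0017]
```

Call:
play_rows(
  series=[
    {"dx":0,"dy":0,"dz":0,"turn":0,"fingers":0},
    {"dx":0,"dy":0,"dz":0,"turn":0,"fingers":-0.1},
    {"dx":0,"dy":0,"dz":0,"turn":0,"fingers":-0.2},
    {"dx":0,"dy":0,"dz":0,"turn":0,"fingers":-0.4},
    {"dx":0,"dy":0,"dz":0,"turn":0,"fingers":-1},
    {"dx":0,"dy":0,"dz":0,"turn":0,"fingers":-1},
  ],
)

```text
t: 10.58
tool_pos: [510.0, -235.7, 120.2]
ee_rot: [0.0, 0.844, 0.536, 0.0]
ft_force: [0.9, -0.5, 2.9]
width: 33.5
grip_force: 45.4
```

```bash
python3 -c "
from h import rel;rel([510,-234.2,120])"
```

```text
t 10.575 pos [ 510.  -235.7  120.2] yaw_y -25.13 tilt -1.0 F [ 0.9 -0.5  2.9] w 33.5 g 45.4 q [-0.64  0.53  1.46  0.    1.15 -0.2 ]
shift mm [ 1.4 -0.7  0.2] frac [ 0.0034 -0.0016  0.0006]
```

Gripped at 33.5 mm wide. Rocking towards nest +y, then a reading.

Call:
play_rows(
  series=[
    {"dx":0.008,"dy":0,"dz":-0.001,"turn":0,"fingers":-1},
    {"dx":0.016,"dy":0,"dz":-0.002,"turn":0,"fingers":-1},
    {"dx":0.024,"dy":0,"dz":-0.002,"turn":0,"fingers":-1},
    {"dx":0.032,"dy":0,"dz":-0.002,"turn":0,"fingers":-1},
    {"dx":0.038,"dy":0,"dz":-0.002,"turn":0,"fingers":-1},
    {"dx":0.044,"dy":0,"dz":-0.001,"turn":0,"fingers":-1},
    {"dx":0.044,"dy":0,"dz":-0.001,"turn":0,"fingers":-1},
    {"dx":0.044,"dy":0,"dz":-0.001,"turn":0,"fingers":-1},
  ],
)

```text
t: 11.58
tool_pos: [517.1, -221.3, 120.8]
ee_rot: [0.002, 0.844, 0.536, -0.001]
ft_force: [-2.9, -8.5, 2.8]
width: 33.7
grip_force: 45.6
```

Run:
```python
from h import rel;rel([510,-234.2,120])
from plant import vision
import cv2,numpy as np
d=vision.get_image("side");f=d["frame"]
cv2.imwrite("pics/rock1.png",np.hstack([cv2.resize(f[130:250,320:450],None,fx=4,fy=4,interpolation=cv2.INTER_CUBIC)]))
```

```text
t 11.575 pos [ 517.1 -221.3  120.8] yaw_y -25.13 tilt -1.0 F [-2.9 -8.5  2.8] w 33.7 g 45.6 q [-0.61  0.53  1.46 -0.    1.16 -0.17]
shift mm [-14.6  -0.9   0.8] frac [-0.0366 -0.0023  0.0021]
```

View pics/rock1.png

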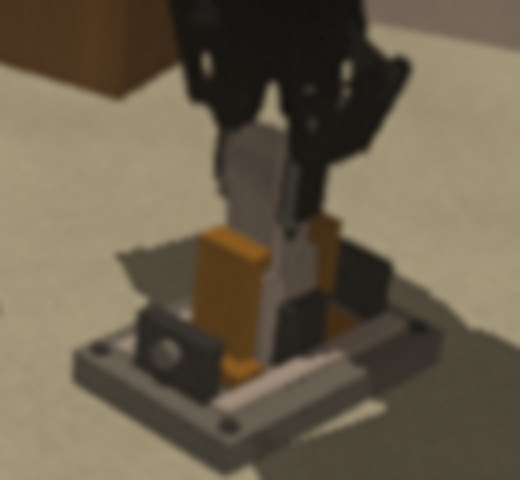

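The side view shows the block tilted towards nest +y, with the near jaw pushed out towards its stop and the fingers clear above the jaws. Rocking the other way.

Call:
play_rows(
  series=[
    {"dx":-0.01,"dy":0,"dz":0,"turn":0,"fingers":-1},
    {"dx":-0.02,"dy":0,"dz":0.001,"turn":0,"fingers":-1},
    {"dx":-0.03,"dy":0,"dz":0.001,"turn":0,"fingers":-1},
    {"dx":-0.04,"dy":0,"dz":0.001,"turn":0,"fingers":-1},
    {"dx":-0.048,"dy":0,"dz":0.001,"turn":0,"fingers":-1},
    {"dx":-0.056,"dy":0,"dz":0,"turn":0,"fingers":-1},
    {"dx":-0.064,"dy":0,"dz":-0.001,"turn":0,"fingers":-1},
    {"dx":-0.072,"dy":0,"dz":-0.001,"turn":0,"fingers":-1},
    {"dx":-0.08,"dy":0,"dz":-0.001,"turn":0,"fingers":-1},
    {"dx":-0.086,"dy":0,"dz":0,"turn":0,"fingers":-1},
    {"dx":-0.086,"dy":0,"dz":0,"turn":0,"fingers":-1},
    {"dx":-0.086,"dy":0,"dz":0,"turn":0,"fingers":-1},
  ],
)

```text
t: 13.12
tool_pos: [503.8, -248.9, 120.2]
ee_rot: [-0.001, 0.844, 0.536, 0.002]
ft_force: [8.2, 7.2, 2.1]
width: 33.5
grip_force: 45.7
```

Run:
```python
from h import rel;rel([510,-234.2,120])
from plant import vision
import cv2,numpy as np
d=vision.get_image("side");f=d["frame"]
cv2.imwrite("pics/rock2.png",cv2.resize(f[130:250,320:450],None,fx=4,fy=4,interpolation=cv2.INTER_CUBIC))
```

```text
t 13.125 pos [ 503.8 -248.9  120.2] yaw_y -25.12 tilt -1.0 F [8.2 7.2 2.1] w 33.5 g 45.7 q [-0.67  0.53  1.46  0.    1.16 -0.23]
shift mm [16.  -0.6  0.2] frac [ 0.04   -0.0015  0.0006]
```

View pics/rock2.png

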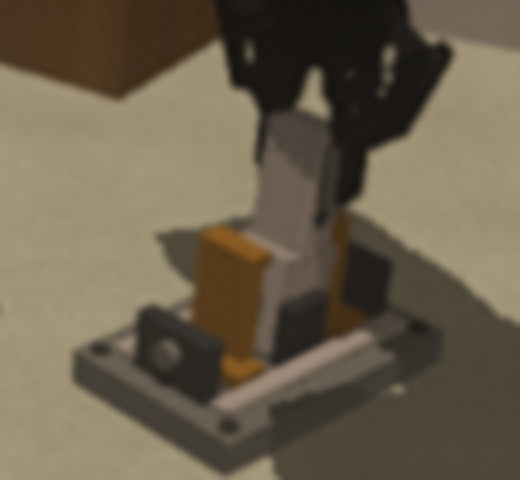

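The block now leans the other way and the far jaw is pushed out too. The near jaw has stayed back. Re-centring and starting the lift.

Call:
play_rows(
  series=[
    {"dx":0.01,"dy":0,"dz":0,"turn":0,"fingers":-1},
    {"dx":0.02,"dy":0,"dz":0,"turn":0,"fingers":-1},
    {"dx":0.03,"dy":0,"dz":0,"turn":0,"fingers":-1},
    {"dx":0.038,"dy":0,"dz":0,"turn":0,"fingers":-1},
    {"dx":0.042,"dy":0,"dz":0,"turn":0,"fingers":-1},
    {"dx":0.042,"dy":0,"dz":0,"turn":0,"fingers":-1},
    {"dx":0.042,"dy":0,"dz":-0.005,"turn":0,"fingers":-1},
    {"dx":0.042,"dy":0,"dz":-0.01,"turn":0,"fingers":-1},
    {"dx":0.042,"dy":0,"dz":-0.018,"turn":0,"fingers":-1},
    {"dx":0.042,"dy":0,"dz":-0.026,"turn":0,"fingers":-1},
    {"dx":0.042,"dy":0,"dz":-0.026,"turn":0,"fingers":-1},
  ],
)

```text
t: 14.55
tool_pos: [510.0, -235.8, 130.4]
ee_rot: [0.0, 0.844, 0.536, 0.0]
ft_force: [4.0, -3.4, -3.4]
width: 33.6
grip_force: 46.3
```

Run:
```python
from h import rel;rel([510,-234.2,218])
from plant import vision
import cv2,numpy as np
d=vision.get_image("side");f=d["frame"]
cv2.imwrite("pics/lift1.png",cv2.resize(f[130:250,320:450],None,fx=4,fy=4,interpolation=cv2.INTER_CUBIC))
```

```text
t 14.55 pos [ 510.  -235.8  130.4] yaw_y -25.14 tilt -1.0 F [ 4.  -3.4 -3.4] w 33.6 g 46.3 q [-0.64  0.51  1.45 -0.    1.18 -0.2 ]
shift mm [  1.4  -0.6 -87.6] frac [ 0.0035 -0.0015 -0.2189]
```

View pics/lift1.png

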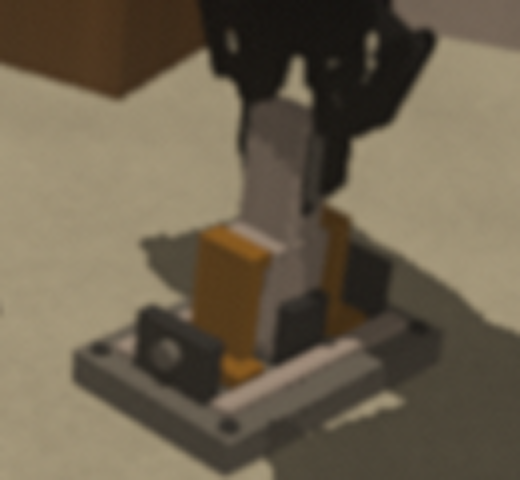

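The block is rising freely: the vertical force is just its weight, and the shoulders are passing between the open jaws. Lifting the rest of the way.

Call:
play_rows(
  series=[
    {"dx":0,"dy":0,"dz":-0.01,"turn":0,"fingers":-1},
    {"dx":0,"dy":0,"dz":-0.025,"turn":0,"fingers":-1},
    {"dx":0,"dy":0,"dz":-0.045,"turn":0,"fingers":-1},
    {"dx":0,"dy":0,"dz":-0.065,"turn":0,"fingers":-1},
    {"dx":0,"dy":0,"dz":-0.085,"turn":0,"fingers":-1},
    {"dx":0,"dy":0,"dz":-0.105,"turn":0,"fingers":-1},
    {"dx":0,"dy":0,"dz":-0.125,"turn":0,"fingers":-1},
    {"dx":0,"dy":0,"dz":-0.145,"turn":0,"fingers":-1},
    {"dx":0,"dy":0,"dz":-0.165,"turn":0,"fingers":-1},
    {"dx":0,"dy":0,"dz":-0.185,"turn":0,"fingers":-1},
    {"dx":0,"dy":0,"dz":-0.2,"turn":0,"fingers":-1},
    {"dx":0,"dy":0,"dz":-0.215,"turn":0,"fingers":-1},
    {"dx":0,"dy":0,"dz":-0.22,"turn":0,"fingers":-1},
    {"dx":0,"dy":0,"dz":-0.22,"turn":0,"fingers":-1},
    {"dx":0,"dy":0,"dz":-0.22,"turn":0,"fingers":-1},
    {"dx":0,"dy":0,"dz":-0.22,"turn":0,"fingers":-1},
  ],
)

```text
t: 16.6
tool_pos: [509.7, -235.5, 218.5]
ee_rot: [-0.0, 0.844, 0.536, -0.0]
ft_force: [0.3, -0.2, -2.7]
width: 33.6
grip_force: 46.4
```

Run:
```python
from h import rel;rel([510,-234.2,218])
from plant import vision
import cv2,numpy as np
d=vision.get_image("side");f=d["frame"]
cv2.imwrite("pics/lift2.png",cv2.resize(f[110:250,310:450],None,fx=4,fy=4,interpolation=cv2.INTER_CUBIC))
```

```text
t 16.6 pos [ 509.7 -235.5  218.5] yaw_y -25.13 tilt -1.0 F [ 0.3 -0.2 -2.7] w 33.6 g 46.4 q [-0.64  0.43  1.32 -0.    1.4  -0.21]
shift mm [ 1.3 -0.3  0.5] frac [ 0.0032 -0.0008  0.0013]
```

View pics/lift2.png

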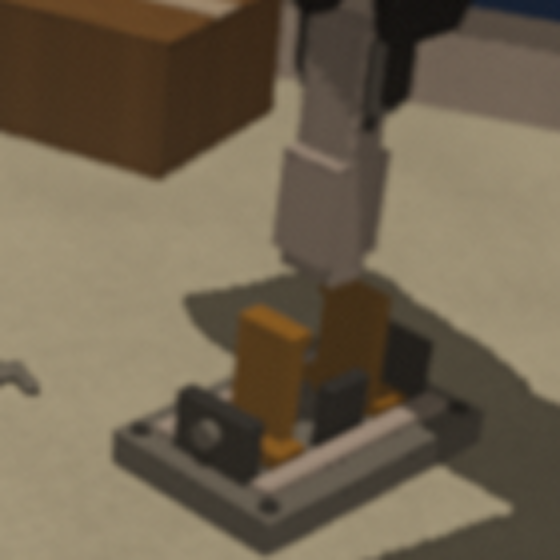

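The block hangs clear above the open jaws with both jaws back. Checking its tilt numerically from the depth image.

Run:
```python
from plant import vision,bot
import cv2,numpy as np
d=vision.get_image("side")
v,u=np.mgrid[0:420,0:560]
n=cv2.undistortPoints(np.c_[u.ravel(),v.ravel()].astype(float)[:,None],d["K"],np.array([float(d["k1"]),0,0,0]))[:,0]
P=(np.c_[n,np.ones(len(n))]*d["depth"].reshape(-1,1)@d["T"][:3,:3].T+d["T"][:3,3])
a=np.radians(64.8);q=P-[510,-234.2,0]
ny=q[:,0]*np.cos(a)+q[:,1]*np.sin(a); nx=q[:,0]*np.sin(a)-q[:,1]*np.cos(a); z=P[:,2]
near=(abs(nx)<25)&(abs(ny)<35)
print("lowest block z",np.percentile(z[near&(z>97)&(z<200)],[0,1,3]))
for z0 in range(66,200,8):
    m=near&(z>z0)&(z<z0+8)
    if m.sum()>4: print(z0,m.sum(),"ny",np.round(np.percentile(ny[m],[3,50,85,95]),1),"nx",np.round(np.percentile(nx[m],[3,97]),1))
m=near&(abs(nx)<14)&(z>128)&(z<168)&(ny>10)
A=np.c_[z[m],nx[m],np.ones(m.sum())];print("tilt deg",m.sum(),np.degrees(np.arctan(np.linalg.lstsq(A,ny[m],rcond=None)[0][:2])))
```

```text
lowest block z [109.57264827 112.77039249 114.87674064]
66 61 ny [-32.2 -27.  -25.2  31.8] nx [-17.1  18. ]
74 45 ny [-32.4 -25.9  -2.5  30.5] nx [-17.6  17.2]
82 123 ny [-33.4 -20.8  29.6  33.5] nx [-16.7  17.3]
90 21 ny [-32.7 -22.   31.4  34. ] nx [-15.8  17.8]
106 24 ny [-2.7 14.9 17.4 18.1] nx [-18.6  12.8]
114 62 ny [-5.6 15.1 17.3 18.3] nx [-18.6  13.7]
122 82 ny [-11.   21.4  24.9  26.1] nx [-19.3  12.9]
130 97 ny [-11.6  22.5  25.   25.6] nx [-19.7  16. ]
138 91 ny [-13.1  22.4  24.1  25.1] nx [-19.4  15. ]
146 104 ny [-12.8  22.9  24.6  25.6] nx [-19.2  15. ]
154 101 ny [-13.5  22.1  24.1  24.8] nx [-18.8  13.4]
162 100 ny [-12.3  22.4  24.2  24.9] nx [-18.8  14.5]
170 131 ny [-13.5  17.7  23.2  24.5] nx [-19.1  14.7]
178 83 ny [-4.7 14.  15.6 16.2] nx [-18.3  14.2]
186 78 ny [-6.4 13.6 15.3 16.2] nx [-18.1  13.6]
194 77 ny [-4.2 14.  15.6 16.4] nx [-18.6  14.2]
tilt deg 211 [-1.11566431  0.52214178]
```

Run:
```python
from plant import vision,bot
import cv2,numpy as np
a=np.radians(64.8)
for c in("side","top"):
    d=vision.get_image(c)
    v,u=np.mgrid[0:420,0:560]
    n=cv2.undistortPoints(np.c_[u.ravel(),v.ravel()].astype(float)[:,None],d["K"],np.array([float(d["k1"]),0,0,0]))[:,0]
    P=(np.c_[n,np.ones(len(n))]*d["depth"].reshape(-1,1)@d["T"][:3,:3].T+d["T"][:3,3])
    q=P-[510,-234.2,0]
    ny=q[:,0]*np.cos(a)+q[:,1]*np.sin(a); nx=q[:,0]*np.sin(a)-q[:,1]*np.cos(a); z=P[:,2]
    m=(abs(nx)<15)&(abs(ny)<55)&(z>84)&(z<94)
    for s in(1,-1):
        k=m&(s*ny>0); 
        if k.sum()>3: print(c,s,k.sum(),np.round(np.percentile(s*ny[k],[2,50,98]),1))
```

```text
side 1 87 [25.4 36.7 42.1]
side -1 68 [19.7 24.9 36.9]
top 1 85 [23.4 31.4 38.4]
```

Both jaws are about 6–9 mm back, the block is tilted about 1°, and its foot is about 110 mm up. Handing in.

```bash
python3 -c "
from plant import bot;print(bot.close_job())"
```

```text
the job is handed in; nothing more can be done
None
```

I turned the isolator fully off, rocked the block until both jaws were about 6–9 mm back, and handed the job in with the block held about 1° off upright over the nest, its foot about 2 cm above the jaw tops; no verdict was returned.

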